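# Clamp the bedside lamp into its quick-release holder

### The job

Stand the cordless lamp in the round socket of its holder and press it gently down past the rubbing spring pad until you feel it sit firmly, pressed with some 10 N, on the seat at the bottom, whose depth is set differently each time. Only then flip the holder's steel cam lever, pushing it round past its stiff middle until it snaps over to its far stop, so that the lamp stays clamped upright in the socket. Never press on the lamp, nor push or squeeze the lever, with more than about 20 N, and leave the kettle, teapot, tub and bowl where they are.

Things in the scene. Friction and masses are not known exactly. Their poses are not given: they have to be found in the camera images.
- lamp: Cordless lamp, loose, 0.4 kg (+-20 %), round about z, standing upright. Origin: centre of underside. Steel foot 40 mm diameter, 60 mm tall, lowest 7 mm tapering to 30 mm at the end; cream shade 60 mm diameter, 60 to 120 mm up; steel cap 48 mm diameter to 124 mm; steel grip knob 30 mm diameter, 125 to 158 mm above the origin.
- lamp_knob (a point): Point on the lamp's axis in its grip knob, 142 mm above the lamp's underside; a good place for the TCP in a grasp from above.
- holder: Lamp holder fixed to the cabinet top. Origin: on the socket's axis at the cabinet top; z up; +y runs from socket to clamp housing and lever. Base plate 104 mm (x), y -50 to +116 mm, 8 mm thick. Aluminium socket block 84 x 84 mm, 66 mm high. Black clamp housing 44 mm wide (x), y 42 to 104 mm, 42 mm high.
- socket_mouth (a point): Centre of the mouth of the round bore, 66 mm above the cabinet top: 42.4 mm diameter, 3 mm lead-in chamfer, open upward. Its seat sits on a depth stop set differently each time: seat top 32 to 52 mm below the mouth, to be felt. A spring pad rubs on the lamp's foot, so the lamp does not sink by its own weight: press it down (about 3 to 12 N) until it stops on the seat.
- clamp_pad: Rubber-faced spring pad in the socket's +y wall, 14 mm wide, 12 mm high, origin at its middle, 47 mm above the cabinet top. With the lever open it stands 3 mm into the bore; the cam drives it 9 mm further in, so with lamp home and lever closed it presses on the lamp's foot with roughly 12 to 20 N.
- lever (a joint): Angle of the cam lever about its upright pivot. 0: open, pointing 150 degrees from the holder's +x towards +y (mostly -x). Grows clockwise seen from above, through the +y direction (1.05 rad), to the hard stop at 2.0 rad (35 degrees from +x). Dead centre is at 1.7 rad: short of it the lever springs back when let go; past it, it snaps by itself to the stop and stays.
- pivot (a point): On the lever's pivot axis, at mid-height of the lever: 78 mm from the socket's axis along the holder's +y, 52 mm above the cabinet top.
- kettle: Bystander: glass electric kettle, 156 mm diameter, 188 mm tall, loose, with a black handle reaching 128 mm from its axis. Origin: centre of underside.
- teapot: Bystander: white porcelain teapot, 136 mm diameter, 124 mm tall, spout and handle reaching about 115 mm from its axis, loose. Origin: centre of underside.
- tub: Bystander: white plastic tub with grey lid, 118 x 158 x 94 mm, loose. Origin: centre of underside.
- bowl: Bystander: wooden bowl, 136 mm diameter, 55 mm high, loose. Origin: centre of underside.
- lever_push (a point): Point in the middle of the lever's steel bar, 85 mm from the pivot axis, 52 mm above the cabinet top; its x axis points outward along the lever. Bar 12 mm thick, 18 mm high (43 to 61 mm above the cabinet top), ends 108 mm from the pivot axis. Pushed square here it takes up to about 8 to 12 N (around 0.7 to 1.3 rad), more nearer the pivot. Free room beside and under it.
- lever_bar: The lever itself. Origin: on the pivot axis at the cabinet top's height; its x axis points outward along the bar, z up. The round hub, 28 mm diameter, sits on the housing.
- seat (a joint): How far the springy rubber seat on the socket's depth stop is pressed down, in m: 0 free, about 0.001 m per 12 N. The lamp is home when its underside sits firmly on this seat (38 mm disc), pressed in once to 0.0006 m or more (a push of 8 to 15 N on the lamp). Pressing it past 0.0022 m (about 26 N) is too hard.
Mind the look-alikes: they are no part of the job. Leave any purple look-alike of the holder alone. Several things look just like the lamp: the one meant starts farthest to the robot's right.

How it is judged:
On the way, in this order (a step that is already met when the one before it is completed fails the run):
1. the lamp is pressed home on the seat in the socket while the lever is still open (horizontal distance between lamp and holder below 0.005 m and z of lamp in the frame of holder below 0.037 m and angle between lamp's own z axis and vertical below 0.06 rad and value of joint seat above 0.0006 m and value of joint lever below 0.5 rad), for 0.2 s.
2. the lever has gone over centre to its far stop with the lamp still on the seat (value of joint lever above 1.92 rad and horizontal distance between lamp and holder below 0.005 m and z of lamp in the frame of holder below 0.037 m and angle between lamp's own z axis and vertical below 0.06 rad and value of joint seat above 0.0001 m), for 0.2 s.
At the end, for the whole second after the job is handed in: The lamp stands in the socket, its axis within 5 mm of the socket's, upright within 3.5 degrees, resting on the seat (seat pressed by at least 0.1 mm), at rest; the lever is within 0.08 rad of its far stop (past 1.92 rad) and the pad presses on the lamp with more than 6 N (all of step 2 and contact force between clamp_pad and lamp above 6 N and linear speed of lamp below 0.02 m/s); the robot touches nothing.
It fails at once if the lamp is rammed on the seat with more than about 26 N (value of joint seat above 0.0022 m).
It fails at once if the lever is pushed or squeezed with more than 30 N (contact force between the fingers and lever_bar above 30 N).
It fails at once if the lamp is tipped over (angle between lamp's own z axis and vertical above 0.6 rad).
It fails at once if the kettle, teapot, tub or bowl is moved more than 20 mm (distance of any of kettle, teapot, tub, bowl from where it was at the start of the episode above 0.02 m).
It also fails if it takes over 67 s, if anything falls off the work surface, if the arm or the gripper's body presses on something with over 40 N, if the wrist force passes 120 N, or if a joint passes its speed limit or range.

### The arm

A 6-joint arm with a two-finger parallel gripper is mounted at the origin on the work surface. World frame = base frame: x ahead of the robot, y to its left, z up, the work surface at z = 0. Lengths are in m, angles in rad, forces in N, time in s.
With the tool pointing down it reaches from about 0.35 to 0.975 m from the base axis. Payload 4.9 kg.
Tool frame: the origin (TCP) lies between the finger pads, 19 mm behind the fingertips; this is the grasp point; z points along the fingers, y is the line along which they close (so a half turn about z gives the same grasp; the last joint's range is limited). The gripper opens to 85 mm and grips with 20 to 120 N. Pads are 22 mm wide; open, the fingers measure 114 mm over their backs; the gripper's body (76 mm by 85 mm) begins 54 mm behind the grasp point. The pads swing forward as they close: fully open they stand 13 mm farther back than shut.
Start: joints at [1.088, 0.053, 1.613, -0, 1.476, -0.119], TCP at [0.222, 0.584, 0.25] pointing down, gripper open.
Joint ranges: [-3.01, 3.01], [-1.01, 2.22], [0.06, 2.58], [-1.02, 4.17], [0.09, 2.62], [-3.14, 3.14]. Speed limits (rad/s): [2.57, 2.57, 3.14, 3.14, 3.14, 3.14].

### API

Orientations are given as a rotation vector (axis times angle).
In Python, from station import ctrl, optics gives the robot as it stands.
- The arm moves only by the shell command python3 -m handwheel 'ROWS' [OPENING] [FORCE]. ROWS is JSON, a list of rows, each an object of numbers: "tx", "ty", "tz": the shift along the tool's x, y, z in mm; "roll": the turn about the tool's z in rad. A call has 1 to 12 rows; each row shifts and turns the commanded pose from where the row before left it, along the tool's axes as they then stand; what a row does not reach is not made up. A row lasts 1/12 s, in which the tool goes at most 41.7 mm and 7.16 degrees, less where a joint would pass 70% of its speed; a pose out of reach is approached as far as the arm can. A call with a gripper value outside its range is refused whole. OPENING is the finger opening in mm, from 0 to 85.4, set as the call begins (- or left out, the last holds). The fingers move at their own pace and stop on an object; FORCE is the grip in N (left out, the last holds). Time passes only in rows, so rows that do not move let the fingers close. It gives the time, the measured TCP pose, the force, the opening and the grip force at its end, in the units of the state.
- ctrl.get_obs(): the state, without advancing time (a new reading comes with each control period).
- optics.get_image(name): name is "scene" or "top" or "wrist"; returns (picture, depth): 400x640x3 uint8, red, green, blue; 400x640 float32, m along the optical axis (not along the pixel's ray), 0 where there is no reading.
- optics.camera_params(name): a dict with "mtx" (3x3 intrinsics, pixels), "extrinsics" (4x4, takes a point from camera to world coordinates); the wrist camera has in their place "tool_from_camera" (4x4, takes a point from camera to tool coordinates, whose origin is the TCP and whose axes are the flange's). Camera axes: x right, y down, z forward; pixel columns grow to the right and rows downward; lengths in m; the calibration is good to about 2 mm. The wrist camera is an equidistant fisheye: a pixel r from the principal point sees the ray r / f radians off the axis. A picture is of the moment at which its call begins: read the wrist's pose just before it. camera_params takes no time and is no camera call.
- ctrl.finish_job(): hands the job in; it is judged then, once.
The state is a dict: "t": time; "q": joint angles; "dq": joint speeds; "effort": joint torques, N m; "tool_pos": TCP position; "tool_rot": TCP orientation; "contact_force": force on the tool from outside, world axes, zero at the start; "wrist_torque": the same for the moment, N m; "opening": finger opening in m; "grip_force": force on a finger pad.
Only numpy, scipy, OpenCV 4.12 (cv2) and the standard library are available. Lean on these libraries where they do the work, as an engineer would, in place of code of your own. Each camera call takes 0.05 s, during which the arm holds its last target. There are 200 camera calls.

## Working session

There is one attempt and no reset: what is moved stays moved. The work goes in short steps, Python scripts to look and compute and a shell command to move; the robot and the scene stay as the last step left them, time stands still between calls to the robot, and variables do not carry over. Pictures are saved under pics/ and viewed, at most 10 in all, crops included, and the job is handed in when it is done.

```bash
ls; mkdir -p pics; python3 - <<'E'
from station import ctrl, optics
import cv2,numpy as np
o=ctrl.get_obs();print(o)
for n in("scene","top"):
    p,d=optics.get_image(n);cv2.imwrite(f"pics/{n}0.png",p[:,:,::-1]);np.save(f"pics/{n}0.npy",d)
    print(n,optics.camera_params(n))
print(optics.camera_params("wrist"))
E
```

```text
pics
{'t': 0.0, 'q': array([ 1.08799129e+00,  5.33648947e-02,  1.61427493e+00, -5.36207719e-07,
        1.47598993e+00, -1.18996378e-01]), 'dq': array([-1.20011178e-03,  1.30817278e-04,  6.80502851e-04,  2.38854775e-03,
       -4.18040391e-05, -9.55817202e-04]), 'effort': array([ 4.52939057e-04, -3.93703830e+01, -3.70167160e+01, -7.23154767e-05,
        7.23327161e-03,  5.11179792e-06]), 'tool_pos': array([0.22212672, 0.58358134, 0.24876938]), 'tool_rot': array([-5.68213467e-01, -3.08916470e+00,  3.05576225e-03]), 'contact_force': array([ 0.02525815, -1.01265374,  0.1546023 ]), 'wrist_torque': array([ 0.02006378, -0.01124731,  0.01759918]), 'grip_force': 0.0, 'opening': 0.08523848525145596}
scene {'mtx': array([[366.62110728,   0.        , 316.73579   ],
       [  0.        , 366.62110728, 199.6050291 ],
       [  0.        ,   0.        ,   1.        ]]), 'extrinsics': array([[-0.54160425,  0.69370845, -0.47479829,  1.062114  ],
       [ 0.84062956,  0.44519147, -0.30845826,  0.35278686],
       [-0.00260396, -0.56619179, -0.82426942,  1.05568833],
       [ 0.        ,  0.        , 
[... 280 characters left out ...]
0.999387  ,  0.02876791, -0.01995052,  0.02063295],
       [ 0.01744007, -0.08502047, -0.99622656,  1.36120196],
       [ 0.        ,  0.        ,  0.        ,  1.        ]])}
{'mtx': array([[309.70691629,   0.        , 320.08060697],
       [  0.        , 309.70691629, 195.66009343],
       [  0.        ,   0.        ,   1.        ]]), 'tool_from_camera': array([[-1.35098964e-03, -9.64495355e-01, -2.64096356e-01,
         6.73428708e-02],
       [ 9.99999044e-01, -1.38073732e-03, -7.29794685e-05,
         8.00652408e-04],
       [-2.94259338e-04, -2.64096202e-01,  9.64496298e-01,
        -1.24669452e-01],
       [ 0.00000000e+00,  0.00000000e+00,  0.00000000e+00,
         1.00000000e+00]])}
```

View pics/top0.png

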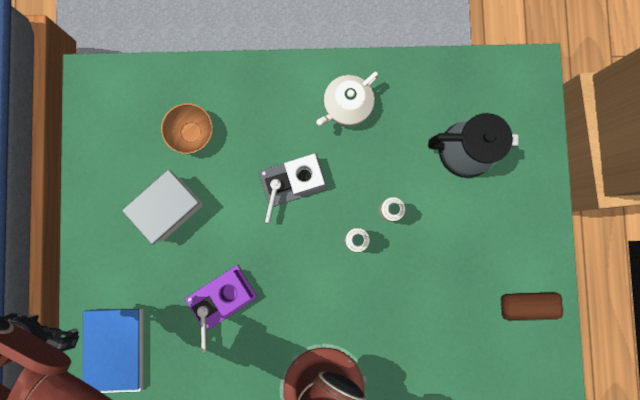

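View pics/scene0.png

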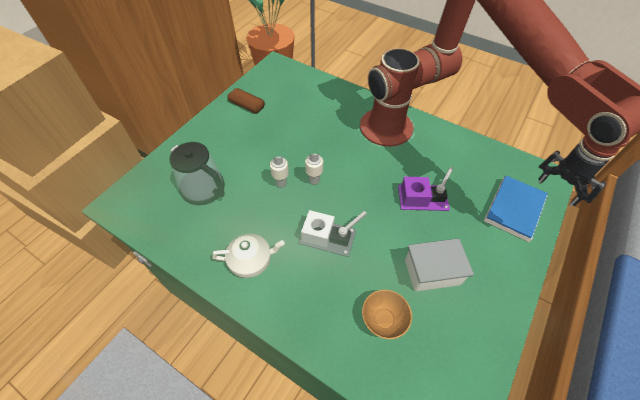

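Top view: lamp look-alikes at (393,209) and (357,240). Image right is the robot's right (-y), so (393,209) is meant. The grey holder is at about (300,175) with its lever tip at (268,219); the purple one at (225,297) stays untouched. Next I'll measure and take an enlarged crop.

```bash
cat > h.py <<'E'
from station import ctrl, optics
import cv2,numpy as np
from scipy.spatial.transform import Rotation as R
def cloud(n,d):
    c=optics.camera_params(n);K=c["mtx"];E=c["extrinsics"]
    v,u=np.mgrid[:400,:640]
    P=np.stack([(u-K[0,2])/K[0,0]*d,(v-K[1,2])/K[1,1]*d,d],-1)
    return P@E[:3,:3].T+E[:3,3]
E
python3 - <<'E'
from h import *
ims={n:cv2.imread(f"pics/{n}0.png") for n in("top","scene")}
C={n:cloud(n,np.load(f"pics/{n}0.npy")) for n in ims}
a=cv2.resize(ims["top"][130:265,240:440],None,fx=4,fy=4,interpolation=cv2.INTER_CUBIC)
cv2.imwrite("pics/crop1.png",a)
P=C["top"]
print("table z",np.median(P[250:260,420:480,2]))
for u,v in((393,209),(357,240)):
    q=P[v-20:v+20,u-20:u+20].reshape(-1,3)
    for lo,hi in((.145,.17),(.115,.135),(.095,.118)):
        m=q[(q[:,2]>lo)&(q[:,2]<hi)]
        if len(m): print(u,v,lo,len(m),m.mean(0),(m.min(0)+m.max(0))/2,np.ptp(m,axis=0))
# holder in both views
for n in C:
    P=C[n];X=P.reshape(-1,3);im=ims[n].reshape(-1,3)
    near=(abs(X[:,0]-.42)<.3)&(abs(X[:,1]-.07)<.15)
    b=near&(X[:,2]>.062)&(X[:,2]<.070)&(im.min(1)>150)
    q=X[b]; 
    if len(q):
        r=cv2.minAreaRect(q[:,:2].astype(np.float32)); print(n,"block",len(q),q[:,2].mean(),r,cv2.boxPoints(r).tolist())
E
```

```text
table z -0.00012530380636022187
393 209 0.145 11 [ 0.45870129 -0.17666799  0.15128775] [ 0.46151467 -0.17898537  0.15174909] [0.02208391 0.01577702 0.01221401]
393 209 0.115 281 [ 0.46382955 -0.18347036  0.12212883] [ 0.46502138 -0.1850827   0.12429029] [0.05554787 0.05838457 0.01841712]
393 209 0.095 126 [ 0.46240117 -0.17799068  0.11259647] [ 0.464316   -0.18512078  0.10663441] [0.05780463 0.05927227 0.02234361]
357 240 0.145 4 [ 0.38720502 -0.0808154   0.15236378] [ 0.38472841 -0.08349194  0.15329447] [0.01712701 0.01118657 0.00725591]
357 240 0.115 282 [ 0.39045741 -0.09262204  0.12210084] [ 0.3893282  -0.09224364  0.12359903] [0.05725769 0.05747964 0.01719322]
357 240 0.095 113 [ 0.38878087 -0.08875384  0.11408977] [ 0.39054501 -0.09243087  0.10749983] [0.05969131 0.0578541  0.02097986]
top block 821 0.06569016320372242 ((0.5744032263755798, 0.029547110199928284), (0.11369162052869797, 0.33691829442977905), 47.620201110839844) [[0.41164717078208923, 0.10110403597354889], [0.6605263352394104, -0.1259930431842804], [0.737159252166748, -0.04200981557369232], [0.48828011751174927, 0.18508726358413696]]
scene block 589 0.06584345102061402 ((0.5541372299194336, 0.024890154600143433), (0.2081335335969925, 0.3313274383544922), 89.95978546142578) [[0.38840052485466003, -0.07906031608581543], [0.7197278738021851, -0.07929286360740662], [0.7198739051818848, 0.1288406252861023], [0.38854658603668213, 0.12907317280769348]]
```

View pics/crop1.png

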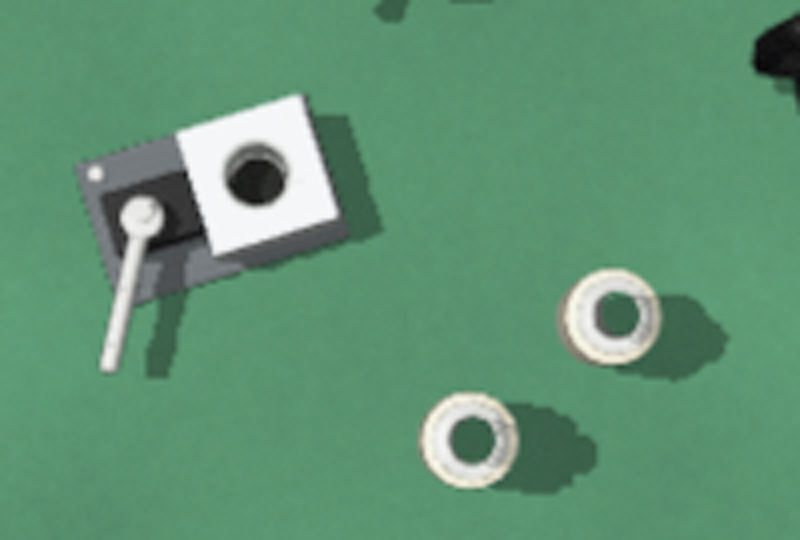

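Crop: the right-hand lamp is at (610,315), the other at (470,440). The holder's mouth is at (256,175), hub at (142,217), lever tip at (110,368) (lever open). The lamp farthest right (393,209) is confirmed. Next: holder pose.

```bash
cat >> h.py <<'E'
def atz(n,u,v,z):
    c=optics.camera_params(n);K=c["mtx"];E=c["extrinsics"]
    r=E[:3,:3]@np.array([(u-K[0,2])/K[0,0],(v-K[1,2])/K[1,1],1]);return E[:3,3]+r*(z-E[2,3])/r[2]
E
python3 - <<'E'
from h import *
c=lambda u,v:(240+(u+.5)/4-.5,130+(v+.5)/4-.5)
for nm,z,pts in(("mouth",.066,[(256,174)]),("block",.066,[(177,131),(301,94),(338,217),(212,255)]),("hub/tip",.061,[(142,217),(109,368)]),("shade",.12,[(610,317)])):
    Q=np.array([atz("top",*c(*p),z) for p in pts]);print(nm,Q.round(4).tolist(),Q.mean(0).round(4))
im=cv2.imread("pics/top0.png");P=cloud("top",np.load("pics/top0.npy"))
m=((im.min(2)>195)).astype(np.uint8);m[:, :283]=0;m[:,330:]=0;m[:150]=0;m[200:]=0
k=cv2.findContours(m,cv2.RETR_EXTERNAL,cv2.CHAIN_APPROX_NONE)[0];k=max(k,key=cv2.contourArea)
w=np.array([atz("top",*p,.066)[:2] for p in k[:,0].astype(float)],np.float32);print(cv2.minAreaRect(w))
# scene: block top
s=cv2.imread("pics/scene0.png");Q=cloud("scene",np.load("pics/scene0.npy"))
sel=(s.min(2)>150)&(abs(Q[...,2]-.066)<.004)&(np.hypot(Q[...,0]-.52,Q[...,1]-.04)<.08)
sel2=sel
print("scene",sel2.sum(),cv2.minAreaRect(Q[sel2][:,:2].astype(np.float32)))
q=Q[(Q[...,2]>.09)&(Q[...,2]<.165)&(np.hypot(Q[...,0]-.464,Q[...,1]+.184)<.045)]
print("lamp scene",len(q),(q.min(0)+q.max(0))/2,q.max(0))
# neighbours for context
for n,(u,v) in dict(teapot=(350,90),kettle=(480,140),tub=(162,207)).items(): print(n,P[v,u])
E
```

```text
mouth [[0.5686, 0.0354, 0.066]] [0.5686 0.0354 0.066 ]
block [[0.5984, 0.0862, 0.066], [0.6206, 0.0044, 0.066], [0.5388, -0.0173, 0.066], [0.5162, 0.0655, 0.066]] [0.5685 0.0347 0.066 ]
hub/tip [[0.543, 0.1107, 0.061], [0.4449, 0.1344, 0.061]] [0.4939 0.1226 0.061 ]
shade [[0.4652, -0.1837, 0.12]] [ 0.4652 -0.1837  0.12  ]
((0.5685354471206665, 0.03486045449972153), (0.08385570347309113, 0.08405333012342453), 16.16442108154297)
scene 415 ((0.5577920079231262, 0.05778876692056656), (0.07723590731620789, 0.1381547451019287), 12.587971687316895)
lamp scene 276 [ 0.46755122 -0.1869234   0.12509865] [ 0.4974091  -0.15760222  0.15944792]
teapot [ 0.76968601 -0.08866447  0.12506153]
kettle [ 0.62316704 -0.39581139  0.17322993]
tub [0.48857938 0.39591925 0.09279682]
```

```bash
cat >> h.py <<'E'
def go(x,y,yhead=None,z=None):
    """print what remains, in tool axes (mm) at the present attitude"""
    o=ctrl.get_obs();M=R.from_rotvec(o["tool_rot"]).as_matrix();p=o["tool_pos"]
    d=np.array([x,y,p[2] if z is None else z])-p
    yh=np.degrees(np.arctan2(M[1,1],M[0,1]))
    print("t %.2f"%o["t"],"pos",p.round(4),"yhead %.1f tilt %.2f"%(yh,np.degrees(np.arccos(-M[2,2]))),"F",o["contact_force"].round(1),"op %.4f grip %.1f"%(o["opening"],o["grip_force"]))
    print("tool mm",(M.T@d*1000).round(1),"roll",None if yhead is None else round(np.radians((yh-yhead+180)%360-180),3))
E
R='{"tx":-25,"ty":-31.5}'
python3 -m handwheel '[{"tx":-25,"ty":-31.5},{"tx":-25,"ty":-31.5},{"tx":-25,"ty":-31.5},{"tx":-25,"ty":-31.5},{"tx":-25,"ty":-31.5},{"tx":-25,"ty":-31.5},{"tx":-25,"ty":-31.5},{"tx":-25,"ty":-31.5},{"tx":-25,"ty":-31.5},{"tx":-25,"ty":-31.5},{"tx":-25,"ty":-31.5},{"tx":-25,"ty":-31.5}]' 85
python3 -c "from h import *; go(.465,-.184,-14)"
```

```text
t 0.10 pos [0.2221 0.5836 0.2489] yhead 69.2 tilt 0.11 F [ 1.1  0.9 -0.4] op 0.0854 grip 0.0
tool mm [-500.1 -631.     1. ] roll 1.451$[0]: bad value
```

```bash
python3 -m handwheel '[{"tx":-25,"ty":-31.5,"tz":0,"roll":0},{"tx":-25,"ty":-31.5,"tz":0,"roll":0},{"tx":-25,"ty":-31.5,"tz":0,"roll":0},{"tx":-25,"ty":-31.5,"tz":0,"roll":0},{"tx":-25,"ty":-31.5,"tz":0,"roll":0},{"tx":-25,"ty":-31.5,"tz":0,"roll":0},{"tx":-25,"ty":-31.5,"tz":0,"roll":0},{"tx":-25,"ty":-31.5,"tz":0,"roll":0},{"tx":-25,"ty":-31.5,"tz":0,"roll":0},{"tx":-25,"ty":-31.5,"tz":0,"roll":0},{"tx":-25,"ty":-31.5,"tz":0,"roll":0},{"tx":-25,"ty":-31.5,"tz":0,"roll":0}]' 85
python3 -c "from h import *; go(.465,-.184,-14)"
```

```text
t: 1.1
tool_pos: [0.368, 0.1223, 0.2497]
tool_rot: [0.568, 3.089, 0.0]
contact_force: [1.5, 0.1, 0.0]
opening: 0.0851
grip_force: 0.0
t 1.10 pos [0.368  0.1223 0.2497] yhead 69.2 tilt 0.02 F [1.5 0.1 0. ] op 0.0851 grip 0.0
tool mm [-199.5 -251.8    0. ] roll 1.452
```

```bash
python3 -m handwheel '[{"tx":-25,"ty":-31.5,"tz":0,"roll":0},{"tx":-25,"ty":-31.5,"tz":0,"roll":0},{"tx":-25,"ty":-31.5,"tz":0,"roll":0},{"tx":-25,"ty":-31.5,"tz":0,"roll":0},{"tx":-25,"ty":-31.5,"tz":0,"roll":0},{"tx":-25,"ty":-31.5,"tz":0,"roll":0},{"tx":-25,"ty":-31.5,"tz":0,"roll":0},{"tx":-24,"ty":-31,"tz":0,"roll":0}]'
python3 -m handwheel '[{"tx":0,"ty":0,"tz":0,"roll":0.121},{"tx":0,"ty":0,"tz":0,"roll":0.121},{"tx":0,"ty":0,"tz":0,"roll":0.121},{"tx":0,"ty":0,"tz":0,"roll":0.121},{"tx":0,"ty":0,"tz":0,"roll":0.121},{"tx":0,"ty":0,"tz":0,"roll":0.121},{"tx":0,"ty":0,"tz":0,"roll":0.121},{"tx":0,"ty":0,"tz":0,"roll":0.121},{"tx":0,"ty":0,"tz":0,"roll":0.121},{"tx":0,"ty":0,"tz":0,"roll":0.121},{"tx":0,"ty":0,"tz":0,"roll":0.121},{"tx":0,"ty":0,"tz":0,"roll":0.121}]'
cat >> h.py <<'E'
def wproj(pts,o):
    "world points -> wrist pixels"
    c=optics.camera_params("wrist");T=np.eye(4);T[:3,:3]=R.from_rotvec(o["tool_rot"]).as_matrix();T[:3,3]=o["tool_pos"]
    p=(np.c_[pts,np.ones(len(pts))]@np.linalg.inv(T@c["tool_from_camera"]).T)[:,:3]
    th=np.arctan2(np.hypot(p[:,0],p[:,1]),p[:,2]);ph=np.arctan2(p[:,1],p[:,0]);K=c["mtx"]
    return np.c_[K[0,2]+K[0,0]*th*np.cos(ph),K[1,2]+K[1,1]*th*np.sin(ph)]
E
python3 - <<'E'
from h import *
go(.465,-.184,-14)
o=ctrl.get_obs();p,d=optics.get_image("wrist");im=p[:,:,::-1].copy()
a=np.linspace(0,2*np.pi,60)
for r,z,c in((.015,.158,(0,0,255)),(.03,.12,(255,0,0))):
    w=np.c_[.465+r*np.cos(a),-.184+r*np.sin(a),z+0*a]
    for u,v in wproj(w,o): cv2.circle(im,(int(round(u)),int(round(v))),0,c,-1)
cv2.imwrite("pics/w1.png",im)
E
```

```text
t: 1.77
tool_pos: [0.4647, -0.184, 0.2495]
tool_rot: [-0.57, -3.089, -0.0]
contact_force: [1.2, 0.3, 0.5]
opening: 0.0851
grip_force: 0.0
t: 2.77
tool_pos: [0.4644, -0.1816, 0.2494]
tool_rot: [-2.481, -1.925, 0.001]
contact_force: [0.5, 0.3, 0.1]
opening: 0.0849
grip_force: 0.0
t 2.77 pos [ 0.4644 -0.1816  0.2494] yhead -14.4 tilt 0.06 F [0.5 0.3 0.1] op 0.0849 grip 0.0
tool mm [-2.2  1.2 -0. ] roll -0.007
```

View pics/w1.png

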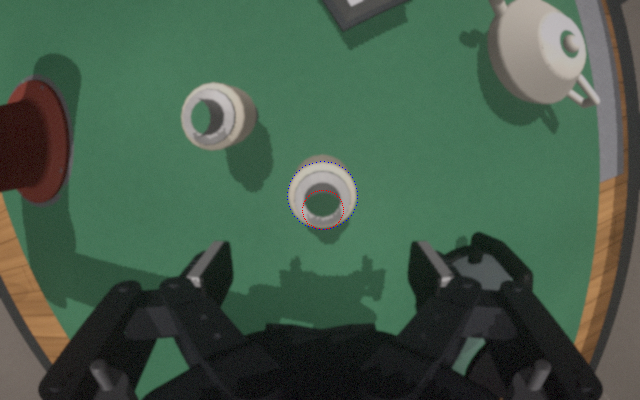

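Wrist view: the meant lamp is at (322,194), the model circles land on it, and the other lamp is at (218,116). The fingers straddle it freely, so I'll descend and grip.

```bash
python3 -m handwheel '[{"tx":-2.2,"ty":1.2,"tz":22,"roll":0},{"tx":0,"ty":0,"tz":25,"roll":0},{"tx":0,"ty":0,"tz":25,"roll":0},{"tx":0,"ty":0,"tz":20,"roll":0},{"tx":0,"ty":0,"tz":10,"roll":0},{"tx":0,"ty":0,"tz":0,"roll":0}]' 85
python3 -m handwheel '[{"tx":0,"ty":0,"tz":0,"roll":0},{"tx":0,"ty":0,"tz":0,"roll":0},{"tx":0,"ty":0,"tz":0,"roll":0},{"tx":0,"ty":0,"tz":0,"roll":0},{"tx":0,"ty":0,"tz":0,"roll":0},{"tx":0,"ty":0,"tz":0,"roll":0},{"tx":0,"ty":0,"tz":0,"roll":0},{"tx":0,"ty":0,"tz":0,"roll":0}]' 20 60
python3 -c "from h import *; go(.5685,.035,-14)"
```

```text
t: 3.32
tool_pos: [0.4635, -0.1832, 0.1447]
tool_rot: [-2.47, -1.932, 0.004]
contact_force: [0.5, -0.1, -0.3]
opening: 0.0846
grip_force: 0.0
t: 3.98
tool_pos: [0.4661, -0.1847, 0.1496]
tool_rot: [2.474, 1.932, 0.001]
contact_force: [-0.6, -0.1, 5.1]
opening: 0.0286
grip_force: 59.4
t 3.98 pos [ 0.4661 -0.1847  0.1496] yhead -14.0 tilt 0.13 F [-0.6 -0.1  5.1] op 0.0286 grip 59.4
tool mm [ 2.38e+02  4.61e+01 -1.00e-01] roll -0.001
```

```bash
python3 -m handwheel '[{"tx":0,"ty":0,"tz":-5,"roll":0},{"tx":0,"ty":0,"tz":-12,"roll":0},{"tx":0,"ty":0,"tz":-20,"roll":0},{"tx":0,"ty":0,"tz":-25,"roll":0},{"tx":0,"ty":0,"tz":-20,"roll":0},{"tx":0,"ty":0,"tz":-8,"roll":0},{"tx":0,"ty":0,"tz":0,"roll":0}]'
python3 -m handwheel '[{"tx":10,"ty":2,"tz":0,"roll":0},{"tx":22,"ty":4.2,"tz":0,"roll":0},{"tx":30,"ty":6,"tz":0,"roll":0},{"tx":34,"ty":6.6,"tz":0,"roll":0},{"tx":34,"ty":6.6,"tz":0,"roll":0},{"tx":34,"ty":6.6,"tz":0,"roll":0},{"tx":30,"ty":6,"tz":0,"roll":0},{"tx":24,"ty":4.4,"tz":0,"roll":0},{"tx":14,"ty":2.6,"tz":0,"roll":0},{"tx":6,"ty":1,"tz":0,"roll":0},{"tx":0,"ty":0,"tz":0,"roll":0},{"tx":0,"ty":0,"tz":0,"roll":0}]'
python3 - <<'E'
from h import *
go(.5685,.035,-14)
o=ctrl.get_obs()
ims={n:optics.get_image(n) for n in("scene","wrist","top")}
for n,(p,d) in ims.items(): cv2.imwrite(f"pics/{n}2.png",p[:,:,::-1]);np.save(f"pics/{n}2.npy",d)
Q=cloud("scene",ims["scene"][1])
s=cv2.resize(ims["scene"][0][120:270,240:400,::-1],None,fx=4,fy=4,interpolation=cv2.INTER_CUBIC);w=cv2.resize(ims["wrist"][0][100:300,200:440,::-1],None,fx=3,fy=3,interpolation=cv2.INTER_CUBIC)
cv2.imwrite("pics/s2c.png",s);cv2.imwrite("pics/w2c.png",w)
E
```

```text
t: 4.57
tool_pos: [0.4664, -0.1848, 0.2407]
tool_rot: [2.473, 1.931, 0.003]
contact_force: [0.2, -0.8, -4.2]
opening: 0.0284
grip_force: 59.8
t: 5.57
tool_pos: [0.5671, 0.035, 0.237]
tool_rot: [-2.476, -1.933, 0.003]
contact_force: [0.1, 0.9, -4.0]
opening: 0.0285
grip_force: 59.7
t 5.57 pos [0.5671 0.035  0.237 ] yhead -14.0 tilt 0.12 F [ 0.1  0.9 -4. ] op 0.0285 grip 59.7
tool mm [ 0.3  1.4 -0. ] roll -0.001
```

View pics/s2c.png

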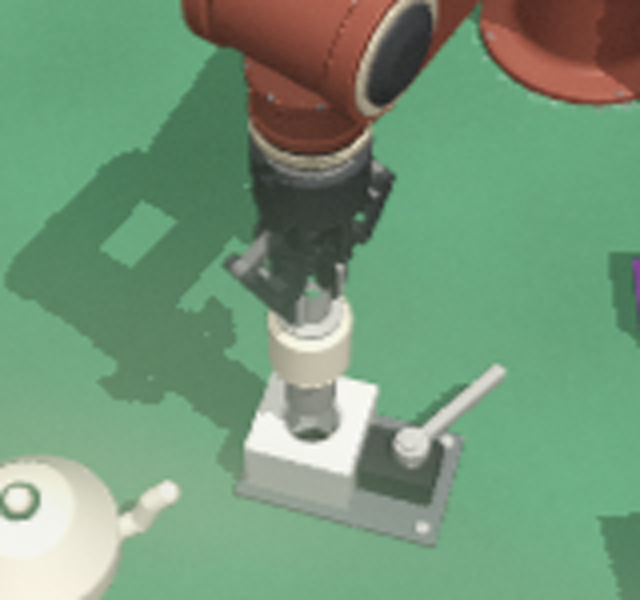

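View pics/w2c.png

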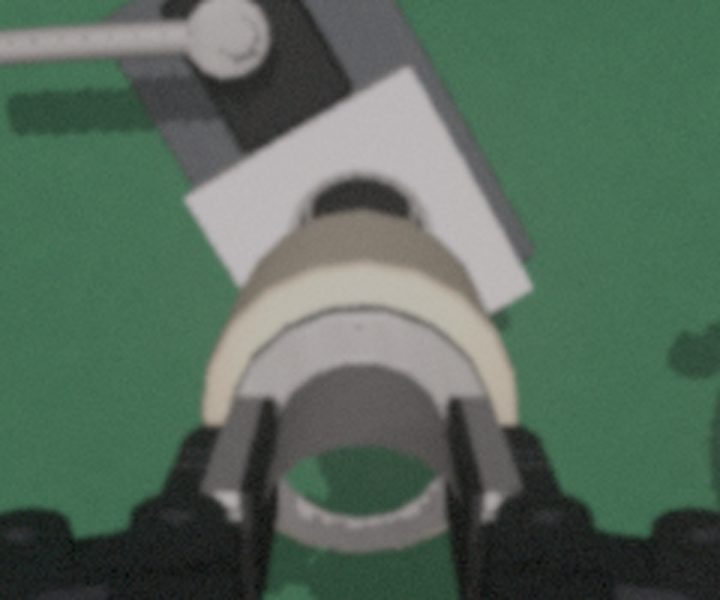

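Scene crop: the lamp hangs upright over the bore. Wrist crop: shade rim's top is at (360,262), mouth just beyond, block corners at (185,200), (410,66) and (533,290). I'll check these numbers against the model.

```bash
python3 - <<'E'
from h import *
o=ctrl.get_obs();p=o["tool_pos"];M=R.from_rotvec(o["tool_rot"]).as_matrix()
c=lambda q:((q-[200,100])*3+1).round(0)
a=np.linspace(0,2*np.pi,720)
for h in(.146,.149,.152):
  for s in(-.003,0,.003):
    for r,z in((.03,.12),(.024,.124)):
        w=p+s*M[:,0]+np.c_[r*np.cos(a),r*np.sin(a),z-h+0*a];q=c(wproj(w,o));print(h,s,z,"top row",q[:,1].min(),"cols",q[:,0].min(),q[:,0].max(),end=" | ")
    print()
# holder pose from wrist corner pixels: least squares
from scipy.optimize import least_squares
obs=np.array([[185,200],[410,66],[533,290]]);L=np.array([[-42,42],[42,42],[42,-42]])/1000
hub=np.array([[228,38]])
def f(v):
    cs,sn=np.cos(v[2]),np.sin(v[2]);Rm=np.array([[cs,-sn],[sn,cs]])
    w=np.c_[L@Rm.T+v[:2],[.066]*3];g=np.r_[Rm@[0,.078]+v[:2],.061][None]
    return np.r_[(wproj(w,o)-[200,100])*3+1-obs,(wproj(g,o)-[200,100])*3+1-hub].ravel()
print(f([.5685,.035,np.radians(15.5)]).round(1))
r=least_squares(f,[.5685,.035,.27]);print(r.x,np.degrees(r.x[2]),r.fun.round(1))
E
```

```text
0.146 -0.003 0.12 top row 285.0 cols 197.0 531.0 | 0.146 -0.003 0.124 top row 326.0 cols 227.0 501.0 | 
0.146 0 0.12 top row 267.0 cols 196.0 532.0 | 0.146 0 0.124 top row 309.0 cols 227.0 502.0 | 
0.146 0.003 0.12 top row 250.0 cols 195.0 533.0 | 0.146 0.003 0.124 top row 291.0 cols 226.0 503.0 | 
0.149 -0.003 0.12 top row 280.0 cols 200.0 528.0 | 0.149 -0.003 0.124 top row 321.0 cols 230.0 499.0 | 
0.149 0 0.12 top row 263.0 cols 199.0 529.0 | 0.149 0 0.124 top row 303.0 cols 229.0 500.0 | 
0.149 0.003 0.12 top row 246.0 cols 198.0 530.0 | 0.149 0.003 0.124 top row 286.0 cols 228.0 501.0 | 
0.152 -0.003 0.12 top row 276.0 cols 203.0 526.0 | 0.152 -0.003 0.124 top row 315.0 cols 232.0 497.0 | 
0.152 0 0.12 top row 259.0 cols 202.0 527.0 | 0.152 0 0.124 top row 299.0 cols 231.0 498.0 | 
0.152 0.003 0.12 top row 242.0 cols 201.0 528.0 | 0.152 0.003 0.124 top row 282.0 cols 230.0 498.0 | 
[ 5.7 -0.8  5.5  3.6  3.7  1.5 18.  -0.1]
[0.56656418 0.03602817 0.28920167] 16.570034866791584 [-1.5  1.  -4.6  1.  -1.5 -3.1  7.6  0.8]
```

```bash
python3 -m handwheel '[{"tx":0.2,"ty":0.6,"tz":10,"roll":0},{"tx":0,"ty":0,"tz":8,"roll":0},{"tx":0,"ty":0,"tz":3,"roll":0},{"tx":0,"ty":0,"tz":3,"roll":0},{"tx":0,"ty":0,"tz":2,"roll":0},{"tx":0,"ty":0,"tz":0,"roll":0}]'
python3 -m handwheel '[{"tx":0,"ty":0,"tz":2,"roll":0},{"tx":0,"ty":0,"tz":2,"roll":0},{"tx":0,"ty":0,"tz":2,"roll":0},{"tx":0,"ty":0,"tz":0,"roll":0}]'
```

```text
t: 6.22
tool_pos: [0.568, 0.0355, 0.2112]
tool_rot: [-2.476, -1.933, 0.001]
contact_force: [-0.1, 0.5, -3.7]
opening: 0.0281
grip_force: 59.6
t: 6.55
tool_pos: [0.5682, 0.0357, 0.2056]
tool_rot: [-2.476, -1.933, 0.0]
contact_force: [-0.1, 0.2, -3.5]
opening: 0.0283
grip_force: 59.6
```

```bash
python3 -m handwheel '[{"tx":0,"ty":0,"tz":1.5,"roll":0},{"tx":0,"ty":0,"tz":1.5,"roll":0},{"tx":0,"ty":0,"tz":1.5,"roll":0},{"tx":0,"ty":0,"tz":0,"roll":0}]'
python3 -m handwheel '[{"tx":0,"ty":0,"tz":1.5,"roll":0},{"tx":0,"ty":0,"tz":1.5,"roll":0},{"tx":0,"ty":0,"tz":1.5,"roll":0},{"tx":0,"ty":0,"tz":0,"roll":0}]'
```

```text
t: 6.88
tool_pos: [0.5682, 0.0356, 0.2011]
tool_rot: [-2.476, -1.933, 0.0]
contact_force: [-0.7, 0.5, -4.0]
opening: 0.0282
grip_force: 59.6
t: 7.22
tool_pos: [0.5682, 0.0356, 0.1965]
tool_rot: [-2.476, -1.933, 0.0]
contact_force: [-0.2, 0.8, -3.3]
opening: 0.0281
grip_force: 59.6
```

```bash
python3 -m handwheel '[{"tx":0,"ty":0,"tz":1.5,"roll":0},{"tx":0,"ty":0,"tz":1.5,"roll":0},{"tx":0,"ty":0,"tz":1.5,"roll":0},{"tx":0,"ty":0,"tz":0,"roll":0}]'
python3 -m handwheel '[{"tx":0,"ty":0,"tz":1.5,"roll":0},{"tx":0,"ty":0,"tz":1.5,"roll":0},{"tx":0,"ty":0,"tz":1,"roll":0},{"tx":0,"ty":0,"tz":0,"roll":0}]'
python3 -m handwheel '[{"tx":0,"ty":0,"tz":1,"roll":0},{"tx":0,"ty":0,"tz":1,"roll":0},{"tx":0,"ty":0,"tz":0,"roll":0}]'
```

```text
t: 7.55
tool_pos: [0.5686, 0.0357, 0.1933]
tool_rot: [2.476, 1.933, 0.001]
contact_force: [-1.7, 1.3, 2.5]
opening: 0.0283
grip_force: 60.5
t: 7.88
tool_pos: [0.5686, 0.0356, 0.1886]
tool_rot: [2.476, 1.933, 0.001]
contact_force: [-1.4, 2.5, 3.2]
opening: 0.0284
grip_force: 60.5
t: 8.13
tool_pos: [0.5685, 0.0355, 0.1864]
tool_rot: [2.476, 1.933, 0.001]
contact_force: [-1.3, 1.7, 3.5]
opening: 0.0282
grip_force: 60.5
```

```bash
python3 -m handwheel '[{"tx":0,"ty":0,"tz":1,"roll":0},{"tx":0,"ty":0,"tz":1,"roll":0},{"tx":0,"ty":0,"tz":0,"roll":0}]' | grep -E "pos|force"
python3 -m handwheel '[{"tx":0,"ty":0,"tz":1,"roll":0},{"tx":0,"ty":0,"tz":1,"roll":0},{"tx":0,"ty":0,"tz":0,"roll":0}]'| grep -E "pos|force"
```

```text
tool_pos: [0.5684, 0.0356, 0.1843]
contact_force: [-0.1, 1.5, 2.0]
grip_force: 60.5
tool_pos: [0.5684, 0.0356, 0.1823]
contact_force: [-0.7, 1.3, 3.0]
grip_force: 60.5
```

```bash
python3 -m handwheel '[{"tx":0,"ty":0,"tz":1,"roll":0},{"tx":0,"ty":0,"tz":1,"roll":0},{"tx":0,"ty":0,"tz":0,"roll":0}]'| grep -E "pos|force"
```

```text
tool_pos: [0.5684, 0.0356, 0.1803]
contact_force: [-1.0, 1.5, 3.1]
grip_force: 60.5
```

```bash
python3 -m handwheel '[{"tx":0,"ty":0,"tz":1,"roll":0},{"tx":0,"ty":0,"tz":1,"roll":0},{"tx":0,"ty":0,"tz":0,"roll":0}]'| grep -E "pos|t_force"
```

```text
tool_pos: [0.5683, 0.0356, 0.1783]
contact_force: [-0.0, 1.2, 1.6]
```

```bash
python3 -m handwheel '[{"tx":0,"ty":0,"tz":1,"roll":0},{"tx":0,"ty":0,"tz":1,"roll":0},{"tx":0,"ty":0,"tz":0,"roll":0}]'| grep -E "pos|t_force"
```

```text
tool_pos: [0.5683, 0.0356, 0.1763]
contact_force: [-0.3, 0.5, 1.8]
```

```bash
python3 -m handwheel '[{"tx":0,"ty":0,"tz":1,"roll":0},{"tx":0,"ty":0,"tz":1,"roll":0},{"tx":0,"ty":0,"tz":0,"roll":0}]'| grep -E "pos|t_force"
```

```text
tool_pos: [0.5683, 0.0356, 0.1743]
contact_force: [-0.7, 1.5, 2.8]
```

```bash
python3 -m handwheel '[{"tx":0,"ty":0,"tz":1,"roll":0},{"tx":0,"ty":0,"tz":1,"roll":0},{"tx":0,"ty":0,"tz":0,"roll":0}]'| grep -E "pos|t_force"
```

```text
tool_pos: [0.5683, 0.0356, 0.1722]
contact_force: [0.8, 0.6, 3.6]
```

```bash
python3 -m handwheel '[{"tx":0,"ty":0,"tz":1,"roll":0},{"tx":0,"ty":0,"tz":1,"roll":0},{"tx":0,"ty":0,"tz":0,"roll":0}]'| grep -E "pos|t_force"
```

```text
tool_pos: [0.5683, 0.0356, 0.1702]
contact_force: [-0.9, 1.0, 1.4]
```

```bash
python3 -m handwheel '[{"tx":0,"ty":0,"tz":1,"roll":0},{"tx":0,"ty":0,"tz":1,"roll":0},{"tx":0,"ty":0,"tz":0,"roll":0}]'| grep -E "pos|t_force"
```

```text
tool_pos: [0.5683, 0.0356, 0.1682]
contact_force: [-0.0, 0.6, 3.6]
```

```bash
python3 -m handwheel '[{"tx":0,"ty":0,"tz":1,"roll":0},{"tx":0,"ty":0,"tz":1,"roll":0},{"tx":0,"ty":0,"tz":0,"roll":0}]'| grep -E "pos|t_force"
```

```text
tool_pos: [0.5683, 0.0356, 0.1662]
contact_force: [0.4, 1.0, 3.4]
```

```bash
python3 -m handwheel '[{"tx":0,"ty":0,"tz":1,"roll":0},{"tx":0,"ty":0,"tz":1,"roll":0},{"tx":0,"ty":0,"tz":0,"roll":0}]'| grep -E "pos|t_force"
```

```text
tool_pos: [0.5684, 0.0356, 0.1647]
contact_force: [-1.3, 1.7, 3.9]
```

```bash
python3 -m handwheel '[{"tx":0,"ty":0,"tz":1,"roll":0},{"tx":0,"ty":0,"tz":1,"roll":0},{"tx":0,"ty":0,"tz":0,"roll":0}]'| grep -E "pos|t_force"
```

```text
tool_pos: [0.5686, 0.0357, 0.1642]
contact_force: [-5.1, 2.5, 10.7]
```

Seat felt at TCP z ≈ 0.1647. I'll press a little more.

```bash
python3 -m handwheel '[{"tx":0,"ty":0,"tz":0.8,"roll":0},{"tx":0,"ty":0,"tz":0,"roll":0},{"tx":0,"ty":0,"tz":0,"roll":0}]'| grep -E "pos|t_force"
```

```text
tool_pos: [0.5687, 0.0358, 0.1641]
contact_force: [-6.0, 2.3, 13.7]
```

```bash
python3 -m handwheel '[{"tx":0,"ty":0,"tz":0,"roll":0},{"tx":0,"ty":0,"tz":0,"roll":0}]'| grep -E "pos|t_force"
```

```text
tool_pos: [0.5687, 0.0358, 0.1641]
contact_force: [-5.9, 2.9, 13.7]
```

```bash
python3 -m handwheel '[{"tx":0,"ty":0,"tz":0.4,"roll":0},{"tx":0,"ty":0,"tz":0,"roll":0},{"tx":0,"ty":0,"tz":0,"roll":0},{"tx":0,"ty":0,"tz":0,"roll":0},{"tx":0,"ty":0,"tz":0,"roll":0}]'| grep -E "pos|t_force"
python3 -m handwheel '[{"tx":0,"ty":0,"tz":0,"roll":0},{"tx":0,"ty":0,"tz":0,"roll":0},{"tx":0,"ty":0,"tz":0,"roll":0},{"tx":0,"ty":0,"tz":0,"roll":0},{"tx":0,"ty":0,"tz":0,"roll":0},{"tx":0,"ty":0,"tz":0,"roll":0}]' 80
python3 -m handwheel '[{"tx":0,"ty":0,"tz":-8,"roll":0},{"tx":0,"ty":0,"tz":-20,"roll":0},{"tx":0,"ty":0,"tz":-25,"roll":0},{"tx":0,"ty":0,"tz":-10,"roll":0},{"tx":0,"ty":0,"tz":0,"roll":0}]'
python3 - <<'E'
from h import *
go(.47,.13)
p,d=optics.get_image("wrist");p2,d2=optics.get_image("scene")
cv2.imwrite("pics/w3.png",np.hstack([p[60:360,140:500,::-1],p2[60:360,180:560,::-1]]))
E
```

```text
tool_pos: [0.5688, 0.0358, 0.1641]
contact_force: [-6.3, 1.8, 14.2]
t: 12.47
tool_pos: [0.5681, 0.0355, 0.1607]
tool_rot: [-2.476, -1.933, 0.001]
contact_force: [0.1, -0.6, -0.7]
opening: 0.0802
grip_force: 0.0
t: 12.88
tool_pos: [0.5704, 0.0354, 0.2286]
tool_rot: [2.472, 1.93, 0.009]
contact_force: [0.0, -0.1, 0.7]
opening: 0.0803
grip_force: 0.0
t 12.88 pos [0.5704 0.0354 0.2286] yhead -14.0 tilt 0.42 F [ 0.  -0.1  0.7] op 0.0803 grip 0.0
tool mm [  67.4 -120.3   -0.8] roll None
```

View pics/w3.png

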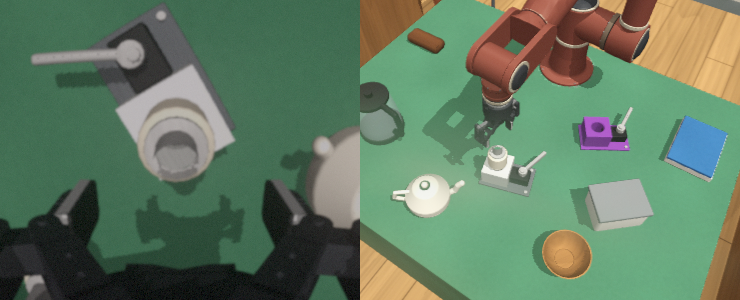

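Scene and wrist both show the lamp standing straight in the socket and the lever still open, its tip at (35,58) in the left half. I'll close the fingers and go behind the lever bar.

```bash
python3 -m handwheel '[{"tx":5,"ty":-17.4,"tz":0,"roll":0},{"tx":8,"ty":-28,"tz":0,"roll":0},{"tx":8,"ty":-28,"tz":0,"roll":0},{"tx":8,"ty":-28,"tz":0,"roll":0},{"tx":7.8,"ty":-26,"tz":0,"roll":0},{"tx":0,"ty":0,"tz":0,"roll":0},{"tx":0,"ty":0,"tz":0,"roll":0},{"tx":0,"ty":0,"tz":0,"roll":0},{"tx":0,"ty":0,"tz":0,"roll":0}]' 0 30
python3 - <<'E'
from h import *
go(.4557,.102,-14,.053)
p,d=optics.get_image("top")
o=ctrl.get_obs()
w,_=optics.get_image("wrist");im=w[:,:,::-1].copy()
pv=np.array([.5455,.1105,.061]);h=np.radians(166)
pts=[pv+[r*np.cos(h),r*np.sin(h),0] for r in(0,.085,.108)]
for u,v in wproj(np.array(pts),o): cv2.circle(im,(int(u),int(v)),1,(0,0,255),-1)
cv2.imwrite("pics/w4.png",cv2.resize(im[40:340,160:480],None,fx=2,fy=2))
E
```

```text
t: 13.73
tool_pos: [0.4541, 0.1017, 0.2237]
tool_rot: [-2.477, -1.932, 0.001]
contact_force: [-0.3, -0.8, 0.5]
opening: 0.0002
grip_force: 0.0
t 13.73 pos [0.4541 0.1017 0.2237] yhead -14.1 tilt 0.06 F [-0.3 -0.8  0.5] op 0.0002 grip 0.0
tool mm [  0.7   1.7 170.7] roll -0.001
```

View pics/w4.png

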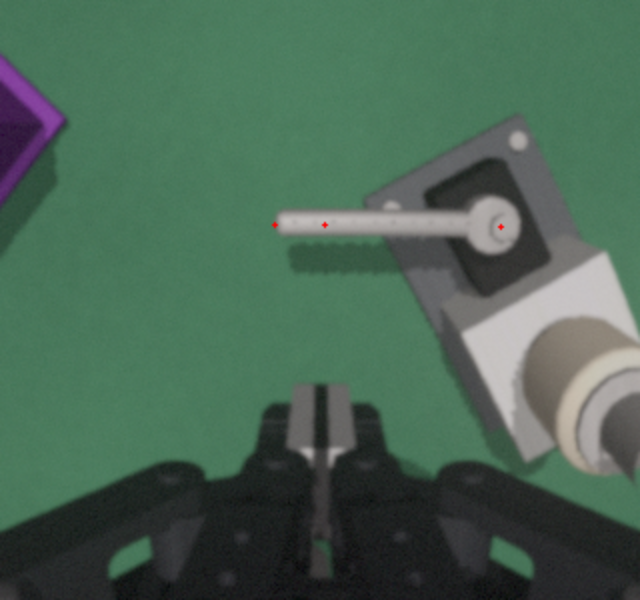

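Wrist view: the model dots (hub 500,227; tip 275,225) lie on the bar within 2-3 mm, and the closed fingers are behind it. Descending.

```bash
python3 -m handwheel '[{"tx":0.7,"ty":1.7,"tz":20,"roll":0},{"tx":0,"ty":0,"tz":35,"roll":0},{"tx":0,"ty":0,"tz":35,"roll":0},{"tx":0,"ty":0,"tz":35,"roll":0},{"tx":0,"ty":0,"tz":30,"roll":0},{"tx":0,"ty":0,"tz":15,"roll":0},{"tx":0,"ty":0,"tz":0,"roll":0},{"tx":0,"ty":0,"tz":0,"roll":0}]'| grep -E "pos|t_force"
python3 -m handwheel '[{"tx":4,"ty":0,"tz":0,"roll":0},{"tx":4,"ty":0,"tz":0,"roll":0},{"tx":3,"ty":0,"tz":0,"roll":0},{"tx":0,"ty":0,"tz":0,"roll":0}]'| grep -E "pos|t_force"
python3 -m handwheel '[{"tx":2,"ty":0,"tz":0,"roll":0},{"tx":2,"ty":0,"tz":0,"roll":0},{"tx":0,"ty":0,"tz":0,"roll":0}]'| grep -E "pos|t_force"
python3 -c "from h import *; go(.4557,.102,-14,.053)"
```

```text
tool_pos: [0.4552, 0.1021, 0.0536]
contact_force: [0.3, 0.3, 0.8]
tool_pos: [0.4594, 0.1138, 0.0558]
contact_force: [-0.6, 0.6, 0.7]
tool_pos: [0.4594, 0.1173, 0.0547]
contact_force: [-0.2, -0.5, -0.4]
t 15.08 pos [0.4594 0.1173 0.0547] yhead -14.0 tilt 0.04 F [-0.2 -0.5 -0.4] op -0.0000 grip 0.1
tool mm [-15.7   0.1   1.7] roll -0.0
```

```bash
python3 -m handwheel '[{"tx":3,"ty":0,"tz":0,"roll":0},{"tx":3,"ty":0,"tz":0,"roll":0},{"tx":0,"ty":0,"tz":0,"roll":0}]'| grep -E "pos|t_force"
python3 -m handwheel '[{"tx":4.3,"ty":-0.6,"tz":0,"roll":0.05},{"tx":4.3,"ty":-0.6,"tz":0,"roll":0.05},{"tx":4.3,"ty":-0.6,"tz":0,"roll":0.05},{"tx":4.3,"ty":-0.6,"tz":0,"roll":0.05}]'| grep -E "pos|t_force"
python3 -c "from h import *; go(.5455,.1105)"
```

```text
tool_pos: [0.4607, 0.1231, 0.0543]
contact_force: [0.4, -1.2, 1.3]
tool_pos: [0.464, 0.1393, 0.0543]
contact_force: [0.7, -5.4, 0.9]
t 15.67 pos [0.464  0.1393 0.0543] yhead -25.6 tilt 0.12 F [ 0.7 -5.4  0.9] op 0.0001 grip 2.0
tool mm [ 9.3 85.9  0.1] roll None
```

```bash
python3 -m handwheel '[{"tx":5.2,"ty":-0.4,"tz":0,"roll":0.06},{"tx":5.2,"ty":-0.4,"tz":0,"roll":0.06},{"tx":5.2,"ty":-0.4,"tz":0,"roll":0.06},{"tx":5.2,"ty":-0.4,"tz":0,"roll":0.06},{"tx":5.2,"ty":-0.4,"tz":0,"roll":0.06},{"tx":5.2,"ty":-0.4,"tz":0,"roll":0.06}]'| grep -E "pos|t_force"
python3 -c "from h import *; go(.5455,.1105)"
```

```text
tool_pos: [0.4784, 0.1657, 0.0541]
contact_force: [-3.0, -8.0, 4.6]
t 16.17 pos [0.4784 0.1657 0.0541] yhead -46.3 tilt 0.27 F [-3.  -8.   4.6] op -0.0001 grip 3.9
tool mm [10.3 86.2  0. ] roll None
```

```bash
python3 -m handwheel '[{"tx":5.2,"ty":-0.4,"tz":0,"roll":0.06},{"tx":5.2,"ty":-0.4,"tz":0,"roll":0.06},{"tx":5.2,"ty":-0.4,"tz":0,"roll":0.06},{"tx":5.2,"ty":-0.4,"tz":0,"roll":0.06},{"tx":5.2,"ty":-0.4,"tz":0,"roll":0.06},{"tx":5.2,"ty":-0.4,"tz":0,"roll":0.06}]'| grep -E "pos|t_force"
python3 -c "from h import *; go(.5455,.1105)"
```

```text
tool_pos: [0.5012, 0.1857, 0.0538]
contact_force: [-8.2, -4.9, 7.7]
t 16.67 pos [0.5012 0.1857 0.0538] yhead -66.9 tilt 0.41 F [-8.2 -4.9  7.7] op -0.0001 grip 4.8
tool mm [11.3 86.6 -0. ] roll None
```

```bash
python3 -m handwheel '[{"tx":5.2,"ty":-0.4,"tz":0,"roll":0.06},{"tx":5.2,"ty":-0.4,"tz":0,"roll":0.06},{"tx":5.2,"ty":-0.4,"tz":0,"roll":0.06},{"tx":5.2,"ty":-0.4,"tz":0,"roll":0.06},{"tx":5.2,"ty":-0.4,"tz":0,"roll":0.06},{"tx":5.2,"ty":-0.4,"tz":0,"roll":0.06}]'| grep -E "pos|t_force"
python3 -c "from h import *; go(.5455,.1105)"
```

```text
tool_pos: [0.5305, 0.1967, 0.0537]
contact_force: [-7.2, -1.8, 6.1]
t 17.17 pos [0.5305 0.1967 0.0537] yhead -87.5 tilt 0.36 F [-7.2 -1.8  6.1] op 0.0002 grip 3.5
tool mm [11.3 86.8  0. ] roll None
```

```bash
python3 -m handwheel '[{"tx":5.2,"ty":-0.4,"tz":0,"roll":0.06},{"tx":5.2,"ty":-0.4,"tz":0,"roll":0.06},{"tx":5.2,"ty":-0.4,"tz":0,"roll":0.06},{"tx":5.2,"ty":-0.4,"tz":0,"roll":0.06},{"tx":5.2,"ty":-0.4,"tz":0,"roll":0.06},{"tx":5.2,"ty":-0.4,"tz":0,"roll":0.06}]'| grep -E "pos|t_force"
python3 -c "from h import *; go(.5455,.1105)"
```

```text
tool_pos: [0.563, 0.1963, 0.0536]
contact_force: [-0.3, -0.2, -0.4]
t 17.67 pos [0.563  0.1963 0.0536] yhead -108.2 tilt 0.11 F [-0.3 -0.2 -0.4] op 0.0001 grip 0.1
tool mm [10.1 87.   0. ] roll None
```

```bash
python3 -m handwheel '[{"tx":5.2,"ty":-0.4,"tz":0,"roll":0.06},{"tx":5.2,"ty":-0.4,"tz":0,"roll":0.06},{"tx":5.2,"ty":-0.4,"tz":0,"roll":0.06}]'| grep -E "pos|t_force"
python3 -c "from h import *; go(.5455,.1105)"
```

```text
tool_pos: [0.5786, 0.1917, 0.0539]
contact_force: [0.2, 0.2, 0.0]
t 17.92 pos [0.5786 0.1917 0.0539] yhead -118.5 tilt 0.04 F [0.2 0.2 0. ] op -0.0001 grip 0.0
tool mm [ 9.7 87.2 -0. ] roll None
```

The force has gone to zero, so the lever has probably snapped over. I'll back off, rise and look.

```bash
python3 -m handwheel '[{"tx":-10,"ty":0,"tz":0,"roll":0},{"tx":-10,"ty":-5,"tz":-10,"roll":0},{"tx":-10,"ty":-20,"tz":-30,"roll":0},{"tx":0,"ty":-30,"tz":-25,"roll":0},{"tx":0,"ty":-35,"tz":-15,"roll":0},{"tx":0,"ty":-35,"tz":-10,"roll":0},{"tx":0,"ty":-35,"tz":0,"roll":0},{"tx":0,"ty":0,"tz":0,"roll":0},{"tx":0,"ty":0,"tz":0,"roll":0}]'| grep -E "pos|t_force"
python3 - <<'E'
from h import *
p,d=optics.get_image("top");p2,d2=optics.get_image("scene")
a=cv2.resize(p[110:250,220:360,::-1],None,fx=3,fy=3,interpolation=cv2.INTER_CUBIC);b=cv2.resize(p2[160:300,250:380,::-1],None,fx=3,fy=3,interpolation=cv2.INTER_CUBIC)
cv2.imwrite("pics/f.png",np.hstack([a,b]))
Q=cloud("scene",d2);q=Q[(Q[...,2]>.09)&(Q[...,2]<.15)&(np.hypot(Q[...,0]-.568,Q[...,1]-.0356)<.05)]
print((q.min(0)+q.max(0))/2,q.max(0))
P=cloud("top",d);q=P[(P[...,2]>.11)&(P[...,2]<.145)&(np.hypot(P[...,0]-.568,P[...,1]-.0356)<.05)];print((q.min(0)+q.max(0))/2,q.max(0))
E
```

```text
tool_pos: [0.627, 0.349, 0.1444]
contact_force: [0.1, -0.2, -0.6]
[0.56972959 0.03262191 0.12009157] [0.59930382 0.06251595 0.14962645]
[0.56719265 0.03476782 0.12764762] [0.59626391 0.06358214 0.14461778]
```

View pics/f.png

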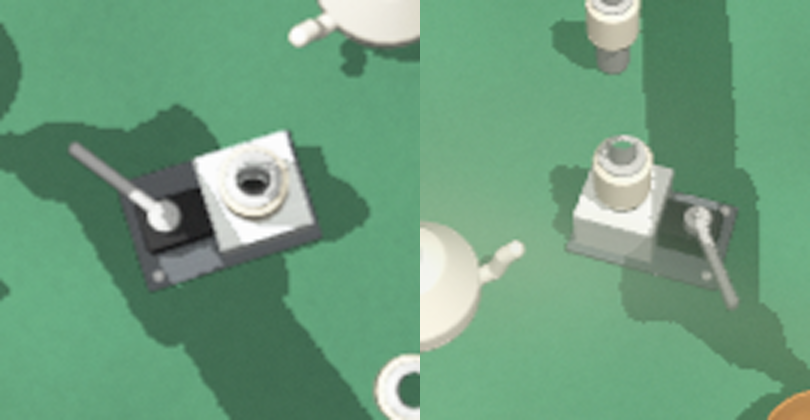

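The lever tip at (73,148) against the hub at (163,215) gives a heading of about 37° in the holder frame, so it is at the far stop. The lamp stands upright in the socket and the gripper is clear.

```bash
python3 -c "from station import ctrl; print(ctrl.finish_job())"
```

```text
the job is handed in; nothing more can be done
None
```

I pressed the lamp onto its seat with about 11 N by feel, flipped the lever past centre to its far stop, backed the gripper clear and handed the job in; the hand-in returned no verdict, and I had no direct reading of the seat or the pad's clamping force.

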